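Swap tub and bottle at the vacuum station

ROBOT

A 6-joint arm with a two-finger parallel gripper is mounted at the origin on the work surface. World frame = base frame: x ahead of the robot, y to its left, z up, the work surface at z = 0. Lengths are in m, angles in rad, forces in N, time in s.
With the tool pointing down it reaches from about 0.35 to 0.85 m from the base axis. Payload 8.1 kg.
Tool frame: the origin (TCP) lies at the centre of the arm's flange, where the gripper is bolted on; the fingertips stand 186 mm ahead of it and the grasp point (between the pads) lies 167 mm ahead of it; z points along the fingers, y is the line along which they close (so a half turn about z gives the same grasp; the last joint's range is limited). The gripper opens to 93 mm and grips with 3 to 60 N. Pads are 15 mm wide; open, the fingers measure 128 mm over their backs; the gripper's body (75 mm by 188 mm) begins 65 mm behind the grasp point.
Start: joints at [-1.412, 0.13, 1.488, -0, 1.523, -0.085], TCP at [0.145, -0.582, 0.405] pointing down, gripper open.
Joint ranges: [-2.96, 2.96], [-0.89, 2.26], [0.02, 2.5], [-1.34, 4.48], [0, 2.73], [-2.66, 2.66]. Speed limits (rad/s): [2.39, 2.39, 2.79, 3.14, 3.14, 3.14].

INTERFACE

Orientations are given as a rotation vector (axis times angle).
In Python, from plant import robot gives the robot as it stands.
- The arm moves only by the tool apply_moves, never from a script. Its argument "series" is a list of rows, each a list of 2 entries, a list of its own where there are three numbers: the shift along the tool's x, y, z in mm, then the turn, a rotation vector about the tool's x, y, z in rad. A call has 1 to 12 rows; each row shifts and turns the commanded pose from where the row before left it, along the tool's axes as they then stand; what a row does not reach is not made up. A row lasts 1/12 s, in which the tool goes at most 41.7 mm and 7.16 degrees, less where a joint would pass 70% of its speed; a pose out of reach is approached as far as the arm can. A call is refused whole if a number of a shift passes 41.7 or a number of a turn 0.125, either way. A call with a gripper value outside its range is refused whole. "claw" is the opening, from 0 (shut) to 1 (fully open), set as the call begins (left out, the last holds). The fingers move at their own pace and stop on an object; "newtons" is the grip in N (left out, the last holds). Time passes only in rows, so rows that do not move let the fingers close. It gives the time, the measured TCP pose, the force, the opening and the grip force at its end, in the units of the state.
- robot.read_state(): the state, without advancing time (a new reading comes with each control period).
- robot.read_camera(name): name is "scene" or "top" or "wrist"; returns (picture, depth): 480x640x3 uint8, blue, green, red; 480x640 float32, m along the optical axis (not along the pixel's ray), 0 where there is no reading.
- robot.calibration(name): a dict with "fx", "fy", "cx", "cy" (pixels), "extrinsics" (4x4, takes a point from world to camera coordinates). Camera axes: x right, y down, z forward; pixel columns grow to the right and rows downward; lengths in m; the calibration is good to about 2 mm. A picture is of the moment at which its call begins: read the wrist's pose just before it. calibration takes no time and is no camera call; for the wrist camera it gives the pose at the moment of the call.
- robot.close_job(): hands the job in; it is judged then, once.
The state is a dict: "t": time; "q": joint angles; "dq": joint speeds; "joint_torque": joint torques, N m; "tool_pos": TCP position; "orientation": TCP orientation; "force": force on the tool from outside, world axes, zero at the start; "wrist_torque": the same for the moment, N m; "opening": finger opening in m; "gripper_force": force on a finger pad.
Only numpy, scipy, OpenCV 4.12 (cv2) and the standard library are available. Lean on these libraries where they do the work, as an engineer would, in place of code of your own. Each camera call takes 0.05 s, during which the arm holds its last target. There are 200 camera calls.

TASK

Pull the red vacuum knob out until it clicks into its outer position, and leave it out while you swap the two vessels: the amber bottle goes into the blue cradle and the white tub with the green lid into the orange cradle, each standing flat on the cradle floor; the black mat is a free place to put one down meanwhile. When both stand in their new places, push the knob fully home again. Keep both vessels upright, set them down without dropping them, and leave the beaker and the carton where they are.

Things in the scene. Friction and masses are not known exactly. Their poses are not given: they have to be found in the camera images.
- knob (a joint): travel of the red pull knob, m: 0 = fully home, 0.020 = pulled out to its stop. It snaps over at mid travel (0.010) and stays at whichever end it is on; moving it takes about 5 N, plus about 1.5 N at 0.1 m/s.
- knob_head (a point): centre of the red knob head, which moves with the knob. The head is a cylinder 34 mm across and 20 mm long, its axis level along this point's x axis; the knob is pulled towards -x of this point (roughly towards the robot) and pushed towards +x. It sits 55 mm above the bench on a 12 mm stem. Home, its back is 16 mm from the front face of a white box (120 mm wide, 80 mm deep, 76 mm high) and its centre 26 mm; its +x axis points into the box.
- tub_center (a point): centre (half-way up) of a closed white tub with a green lid, 60 mm along its x, 40 mm along its y, 50 mm high, flat-topped, about 150 g. It starts in the blue cradle.
- bottle_center (a point): centre (half-way up) of an amber round bottle with a white cap, 115 mm high in all; straight body 42 mm across from the foot to 92 mm up, cap 32 mm across from 97 to 115 mm; about 200 g. It starts in the orange cradle.
- blue_cradle_floor (a point): centre of the pocket floor of the blue fixed cradle, 6 mm above the bench. The pocket is 70 mm along its x and 50 mm along its y, so the tub fits only with its length along x (either way round). The two walls at its +y and -y sides are tall (up to 54 mm above the bench, 6 mm thick), the two at its +x and -x ends are low curbs (14 mm above the bench, 6 mm thick): a tub in it can be held only across its 60 mm length, with the fingers at the ends.
- orange_cradle_floor (a point): centre of the pocket floor of the orange fixed cradle, 6 mm above the bench. Same pocket, 70 mm along its x and 50 mm along its y, but here the walls at the +x and -x ends are the tall ones (up to 54 mm above the bench) and those at the +y and -y sides the low curbs (14 mm): a tub in it can be held only across its 40 mm width. The vacuum box, the cradles and the mat stand side by side in any order, turned at most 0.25 rad either way, their centres at least 170 mm apart.
- mat_center (a point): centre of the top of a flat black rubber mat, 120 x 120 mm, 2 mm thick, fixed to the bench, empty: a spare place to put a vessel down.
- tub: the tub, origin at the centre of its underside
- bottle: the bottle, origin at the centre of its underside
- beaker_center (a point): centre of a glass beaker, 58 mm across, 85 mm high; bystander at the left
- carton_center (a point): centre of a red and white carton, 56 x 56 x 90 mm; bystander at the right
There are look-alikes about, which are no part of the job. What is shaped like the part that bears knob but yellow is not meant.

How it is judged:
By the outcome, as a careful person would: the job done as asked, in the order asked, and still so for the second after the job is handed in, with the robot touching nothing.
It also fails if it takes over 72 s, if anything falls off the work surface, if the arm or the gripper's body presses on something with over 40 N, if the wrist force passes 120 N, or if a joint passes its speed limit or range.

## Working session

There is one attempt and no reset: what is moved stays moved. The work goes in short steps, Python scripts to look and compute and a tool call to move; the robot and the scene stay as the last step left them, time stands still between calls to the robot, and variables do not carry over. Pictures are saved under pics/ and viewed, at most 10 in all, crops included, and the job is handed in when it is done.

Besides the shell and the picture viewer there is one more tool, called as name([rows], argument=value, ...), one row to a line, values as JSON. apply_moves: Moves the arm, as the interface text tells. Its arguments: {"type":"object","properties":{"series":{"type":"array"},"claw":{"type":"number"},"newtons":{"type":"number"}},"required":["series"]}

```bash
mkdir -p pics; ls; python3 - <<'E'
from plant import robot
import cv2,numpy as np
np.set_printoptions(precision=4,suppress=True)
s=robot.read_state();print(s)
for n in("scene","top"):
    p,d=robot.read_camera(n);cv2.imwrite(f"pics/{n}0.png",p);np.savez(f"pics/{n}0.npz",p=p,d=d)
    print(n,robot.calibration(n),d[::120,::160])
E
```

```text
pics
{'t': 0.0, 'q': array([-1.4124,  0.1311,  1.4893,  0.    ,  1.523 , -0.0854]), 'dq': array([-0.002 , -0.0009, -0.0006,  0.0012,  0.0014, -0.0013]), 'joint_torque': array([ -0.0013, -55.9857, -49.1752,   0.0768,   0.0358,  -0.0001]), 'tool_pos': array([ 0.1448, -0.582 ,  0.4037]), 'orientation': array([-3.1164, -0.3818,  0.0001]), 'force': array([-0.2435, -0.124 , -0.8318]), 'wrist_torque': array([-0.0028,  0.0099, -0.0291]), 'gripper_force': 0.0, 'opening': 0.0930590062469347}
scene {'fx': 537.9433204279785, 'fy': 537.9433204279785, 'cx': 321.15776691237545, 'cy': 240.5091115247946, 'extrinsics': array([[-0.6684,  0.7437,  0.0103,  0.2976],
       [ 0.6238,  0.5681, -0.5367, -0.2468],
       [-0.405 , -0.3524, -0.8437,  1.4141],
       [ 0.    ,  0.    ,  0.    ,  1.    ]])} [[1.7612 1.6459 2.1496 1.1051]
 [1.4494 1.4529 1.464  1.4697]
 [1.2461 1.2482 1.2544 1.2571]
 [1.8645 1.0976 1.0983 1.1009]]
top {'fx': 472.7184886667547, 'fy': 472.7184886667547, 'cx': 318.14471357534273, 'cy': 237.00145205610386, 'extrinsics': array([[ 0.0034, -0.9997,  0.0249, -0.0131],
       [-0.999 , -0.0045, -0.0451,  0.4632],
       [ 0.0452, -0.0247, -0.9987,  1.2092],
       [ 0.    ,  0.    ,  0.    ,  1.    ]])} [[1.9863 2.0012 2.0283 2.0443]
 [1.2216 1.2347 1.2458 1.258 ]
 [1.2085 1.2189 1.2291 1.243 ]
 [1.1953 1.2085 0.9434 1.2286]]
```

View pics/scene0.png

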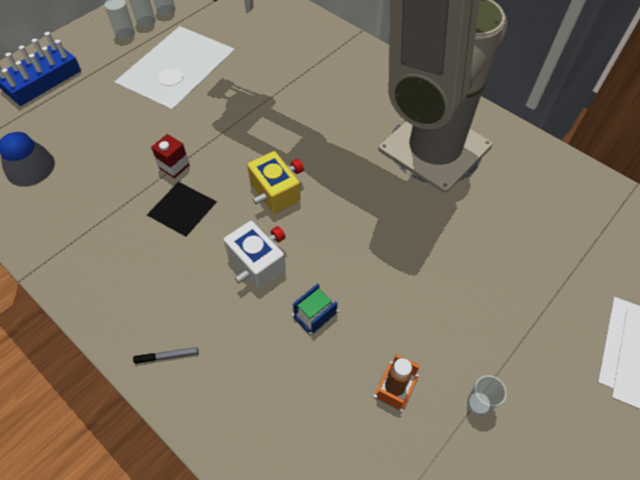

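View pics/top0.png

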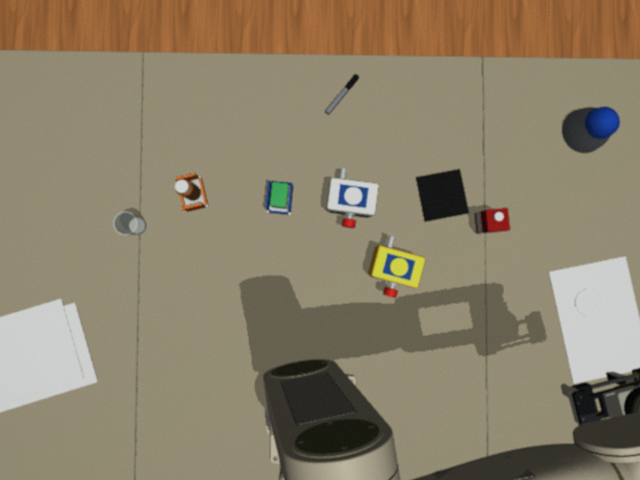

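The scene view shows the white vacuum box at (255,255) with its red knob at (278,234). The yellow look-alike is at (275,180), the tub in the blue cradle at (315,308) and the bottle in the orange cradle at (400,378). The black mat is at (182,208). The top view shows the same things left to right: orange (190,192), blue (280,196), box (353,197) with knob (349,223), mat (442,195). Next I'll segment both views by colour and depth.

```bash
cat >h.py <<'E'
import numpy as np,cv2
from scipy.spatial.transform import Rotation as R
np.set_printoptions(precision=4,suppress=True)
def cloud(d,c):
    v,u=np.mgrid[:480,:640]
    P=np.stack([(u-c["cx"])/c["fx"]*d,(v-c["cy"])/c["fy"]*d,d],-1)
    E=c["extrinsics"];W=(P-E[:3,3])@E[:3,:3]
    W[d<=0]=np.nan
    return W
def hsv(p): return cv2.cvtColor(p,cv2.COLOR_BGR2HSV).astype(int)
def masks(p):
    H,S,V=np.moveaxis(hsv(p),-1,0)
    return dict(red=((H<5)|(H>174))&(S>150)&(V>90),green=(H>45)&(H<80)&(S>120)&(V>60),
      orange=(H>=6)&(H<16)&(S>190)&(V>120),blue=(H>105)&(H<125)&(S>150)&(V>40),
      black=V<35,white=(S<45)&(V>175),yellow=(H>24)&(H<34)&(S>180)&(V>140))
def rect(xy):
    (c,s,a)=cv2.minAreaRect((xy*1000).astype(np.float32));return np.round(c,1),np.round(s,1),round(a,1)
E
python3 - <<'E'
from h import *
from plant import robot
for n in("top","scene"):
    z=np.load(f"pics/{n}0.npz");W=cloud(z["d"],robot.calibration(n));M=masks(z["p"])
    tab=W[(np.abs(W[...,2])<.03)&(W[...,0]>.3)&(W[...,0]<.7)&(np.abs(W[...,1])<.4)]
    print(n,"table z",np.nanmedian(tab[:,2]))
    for k,m in M.items():
        nn,L,st,_=cv2.connectedComponentsWithStats(m.astype(np.uint8))
        for i in range(1,nn):
            if st[i,4]<25: continue
            P=W[(L==i)&np.isfinite(W[...,0])]
            if len(P)<15: continue
            c=np.median(P,0)
            if not(.25<c[0]<.75 and abs(c[1])<.5 and c[2]<.2): continue
            hi=np.percentile(P[:,2],97);Q=P[P[:,2]>hi-.006]
            print(k,st[i],c,"zmax",hi.round(4),"rect all",rect(P[:,:2]),"top",rect(Q[:,:2]) if len(Q)>4 else "")
E
```

```text
top table z -0.00032481868276335973
red [486 209  24  23 375] [ 0.499  -0.4473  0.0809] zmax 0.085 rect all (array([ 504.7, -450.7]), array([53.9, 55.5]), 6.7) top (array([ 504.5, -450.6]), array([53.5, 55.4]), 6.7)
red [342 219  14   9  94] [ 0.496  -0.0835  0.0683] zmax 0.074 rect all (array([497.1, -85.3]), array([29.7, 20.6]), 80.7) top (array([495.2, -87.2]), array([22., 19.]), 68.1)
red [384 288  13   9  90] [ 0.3262 -0.187   0.0682] zmax 0.0727 rect all (array([ 325.9, -187.9]), array([28.7, 17.9]), 75.6) top (array([ 325.4, -189.4]), array([25.5, 17.1]), 71.8)
green [269 182  19  25 381] [0.5679 0.0899 0.0553] zmax 0.0598 rect all (array([570.9,  90.5]), array([44.1, 66. ]), 84.7) top (array([566.6,  88.1]), array([37.6, 57.9]), 84.8)
orange [176 175  19   5  25] [0.611 0.318 0.054] zmax 0.0571 rect all (array([610.2, 321.2]), array([ 4.1, 44.7]), 12.6) top (array([609.9, 321.1]), array([ 3.3, 44.7]), 12.6)
orange [183 204  19   5  34] [0.5368 0.3051 0.0539] zmax 0.0583 rect all (array([537.1, 308.8]), array([55. , 13.5]), 85.4) top (array([535.5, 302.9]), array([ 3.8, 44.2])
[... 5161 characters left out ...]
  10   7  27] [ 0.6221 -0.0698  0.052 ] zmax 0.0552 rect all (array([621.3, -70.6]), array([ 6. , 24.5]), 86.7) top (array([622.2, -70.2]), array([ 5.9, 22.7]), 83.1)
white [395 359  17  16 218] [0.5769 0.3137 0.1207] zmax 0.1235 rect all (array([566.1, 310.7]), array([53.5, 29. ]), 14.7) top (array([576.3, 314.1]), array([29. , 29.1]), 36.0)
white [407 381   5  11  27] [0.5569 0.3337 0.0059] zmax 0.0086 rect all (array([558.3, 333.8]), array([22. ,  4.8]), 14.6) top (array([558.4, 333.6]), array([22. ,  4.5]), 17.0)
white [476 393  13  13  35] [0.5172 0.4542 0.0848] zmax 0.0874 rect all (array([500.9, 453.7]), array([28.1, 39. ]), 89.1) top (array([517.9, 453.1]), array([28.4,  5.7]), 81.6)
```

```bash
cat >>h.py <<'E'
def Rdown(yaw): # tool x at yaw (deg), z down
    return R.from_euler('z',yaw,degrees=True)*R.from_rotvec([np.pi,0,0])
def plan(robot,pts,vmax=38,amax=6.8,frm=None):
    """pts: list of (x,y,z of GRASP point in mm, yaw deg); prints rows; long moves split"""
    s=robot.read_state(); p=s["tool_pos"]*1000; r=R.from_rotvec(s["orientation"])
    if frm is not None: p=np.array(frm[:3])+[0,0,167.];r=Rdown(frm[3])
    for q in pts:
        v=q[4] if len(q)>4 else vmax
        T=np.array(q[:3],float)+[0,0,167]; G=Rdown(q[3])
        D=(r.inv()*G).as_rotvec(); ang=np.degrees(np.linalg.norm(D))
        n=max(1,int(np.ceil(max(np.linalg.norm(T-p)/v,ang/amax)-1e-6)))
        rows=[]; p0=p.copy()
        for i in range(n):
            want=p0+(T-p0)*(i+1)/n
            sh=np.round(r.inv().apply(want-p)*2)/2
            w=np.round((r.inv()*G).as_rotvec()/(n-i),3)
            p=p+r.apply(sh); r=r*R.from_rotvec(w)
            rows.append([[float(a) for a in sh],[float(a) for a in w]])
        print("->",q,n,"rows");print(str(rows).replace(" ","").replace(".0,",",").replace(".0]","]"))
def where(robot):
    s=robot.read_state();r=R.from_rotvec(s["orientation"]).as_matrix()
    print("t %.2f grasp"%s["t"],(s["tool_pos"]*1000+167*r[:,2]).round(1),"yaw %.1f"%np.degrees(np.arctan2(r[1,0],r[0,0])),"z",r[:,2].round(3),"F",s["force"].round(1),"open %.1f grip %.1f"%(s["opening"]*1000,s["gripper_force"]))
E
python3 - <<'E'
from h import *
from plant import robot
where(robot)
plan(robot,[(470,-85,230,-7.3)])
c=robot.calibration("wrist");E=c["extrinsics"];s=robot.read_state()
r=R.from_rotvec(s["orientation"]).as_matrix()
print("cam in tool",r.T@(-E[:3,:3].T@E[:3,3]-s["tool_pos"]),"axes in tool (rows)",E[:3,:3]@r,c["fx"])
E
```

```text
t 0.10 grasp [ 144.8 -581.8  236.8] yaw 14.0 z [-0.     0.002 -1.   ] F [ 0.1 -0.4  0.8] open 92.9 grip 0.0
-> (470, -85, 230, -7.3) 16 rows
[[[27,-25,0.5],[-0,0,0.023]],[[27,-26,0.5],[-0,0,0.023]],[[26,-26.5,0.5],[-0,0,0.023]],[[25.5,-27,0.5],[-0,0,0.023]],[[24.5,-28,0.5],[-0,0,0.023]],[[24,-28,0.5],[-0,0,0.023]],[[23.5,-28.5,0.5],[-0,0,0.023]],[[23,-29.5,0.5],[-0,0,0.023]],[[22,-30,0],[-0,0,0.023]],[[21.5,-30,0.5],[-0,0,0.023]],[[21,-31,0.5],[-0,0,0.024]],[[20,-31,0.5],[-0,0,0.023]],[[19,-32,0.5],[-0,0,0.024]],[[18.5,-32,0.5],[-0.001,0,0.023]],[[18,-32.5,0.5],[-0,0,0.024]],[[17,-33,0.5],[-0.001,0,0.023]]]
cam in tool [0.0833 0.001  0.0198] axes in tool (rows) [[-0.0007  1.     -0.0001]
 [-0.955  -0.0007 -0.2965]
 [-0.2965 -0.0001  0.955 ]] 407.346606600505
```

apply_moves([
  [[27,-25,0.5],[0,0,0.023]],
  [[27,-26,0.5],[0,0,0.023]],
  [[26,-26.5,0.5],[0,0,0.023]],
  [[25.5,-27,0.5],[0,0,0.023]],
  [[24.5,-28,0.5],[0,0,0.023]],
  [[24,-28,0.5],[0,0,0.023]],
  [[23.5,-28.5,0.5],[0,0,0.023]],
  [[23,-29.5,0.5],[0,0,0.023]],
  [[22,-30,0],[0,0,0.023]],
  [[21.5,-30,0.5],[0,0,0.023]],
  [[21,-31,0.5],[0,0,0.024]],
  [[20,-31,0.5],[0,0,0.023]],
], claw=0.75, newtons=30)

```text
t: 1.1
tool_pos: [0.3893, -0.2078, 0.399]
orientation: [-3.141, 0.054, 0.0]
force: [0.2, 0.1, -0.1]
opening: 0.0699
gripper_force: 0.0
```

apply_moves([
  [[19,-32,0.5],[0,0,0.024]],
  [[18.5,-32,0.5],[0,0,0.023]],
  [[18,-32.5,0.5],[0,0,0.024]],
  [[17,-33,0.5],[0,0,0.023]],
  [[0,0,0],[0,0,0]],
  [[0,0,0],[0,0,0]],
])

```text
t: 1.6
tool_pos: [0.4706, -0.0836, 0.3967]
orientation: [-3.135, 0.193, 0.002]
force: [0.1, -0.9, -0.0]
opening: 0.0695
gripper_force: 0.0
```

```bash
cat >>h.py <<'E'
def look(robot,name,save=True):
    c=robot.calibration("wrist");p,d=robot.read_camera("wrist")
    if save: cv2.imwrite(f"pics/{name}.png",p)
    return p,d,cloud(d,c)
def report(p,W,keys,zmin=-.01,mina=60):
    M=masks(p)
    for k in keys:
        nn,L,st,_=cv2.connectedComponentsWithStats(M[k].astype(np.uint8))
        for i in range(1,nn):
            if st[i,4]<mina: continue
            P=W[(L==i)&np.isfinite(W[...,0])]
            if len(P)<15: continue
            hi=np.percentile(P[:,2],95)
            if hi<zmin or hi>.2: continue
            Q=P[abs(P[:,2]-hi)<.004]
            print(k,st[i],"zmax",hi.round(4),"all",*rect(P[:,:2]),"top",*rect(Q[:,:2]))
E
python3 - <<'E'
from h import *
from plant import robot
where(robot)
p,d,W=look(robot,"w1");where(robot)
report(p,W,["red","white","yellow","green","blue"])
E
```

```text
t 1.60 grasp [470.4 -83.5 229.7] yaw -7.1 z [-0.001  0.    -1.   ] F [ 0.1 -0.9 -0. ] open 69.5 grip 0.0
t 1.65 grasp [469.9 -84.7 229.7] yaw -7.1 z [-0.001 -0.    -1.   ] F [-0.5 -0.7 -0.2] open 69.6 grip 0.0
red [ 302  170   41   28 1022] zmax 0.0723 all [497.2 -87.1] [31.5 19.4] 82.8 top [497.2 -87.1] [21.4 19.4] 83.1
white [276   0  12  32 343] zmax 0.0541 all [618.6 -73. ] [ 8.  20.3] 81.7 top [618.6 -73. ] [ 8.  20.3] 81.7
white [  240    33   170   118 10875] zmax 0.0773 all [ 565.1 -103.9] [129.1  85.9] 82.4 top [561.9 -96.5] [115.4  77.3] 82.4
white [ 291   59   64   68 3371] zmax 0.0824 all [562.  -95.4] [43.4 43.5] 30.2 top [562.  -95.4] [43.4 43.5] 30.2
white [448 205  18  32 356] zmax 0.0538 all [ 450.6 -193.2] [ 9.7 27.3] 74.8 top [ 450.6 -193.2] [ 9.7 27.3] 74.8
green [  50   77   68   82 4305] zmax 0.0574 all [567.6  90.1] [47.1 59.8] 84.0 top [567.2  86.9] [40.8 59.8] 83.9
blue [ 273   56  100   74 3575] zmax 0.0789 all [562.1 -95.6] [68.4 48.2] 82.9 top [562.1 -95.6] [68.4 48.2] 82.9
blue [  74   69   75   99 1479] zmax 0.0551 all [565.2  83.5] [55.7 80.1] 85.2 top [563.   59.3] [ 6.5 69.2] 84.8
blue [ 36  75  28  92 846] zmax 0.0552 all [568.1 114.8] [ 7.1 67.4] 84.9 top [568.1 114.8] [ 6.9 67.4] 85.4
blue [ 444  268   91   63 1785] zmax 0.0786 all [ 388.9 -207.4] [69.4 48.7] 74.9 top [ 388.9 -207.4] [69.4 48.7] 74.9
```

View pics/w1.png

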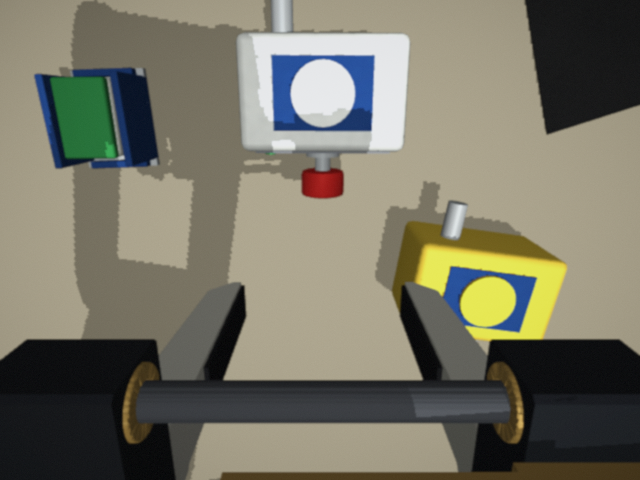

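The wrist view shows the red knob at (322,183) on the white box and the yellow look-alike's box at (480,290), clear of the fingers. The knob is at about (497,-87) mm, with yaw -7.4°.

```bash
python3 - <<'E'
from h import *
from plant import robot
plan(robot,[(496,-86.5,90,-7.4),(496,-86.5,53,-7.4,13)])
E
```

```text
-> (496, -86.5, 90, -7.4) 4 rows
[[[6.5,-0.5,35],[0,0,0.001]],[[6.5,-0.5,35],[0,0,0.001]],[[6.5,-0,35],[0,0.001,0.001]],[[6.5,-0.5,34.5],[0,0,0.001]]]
-> (496, -86.5, 53, -7.4, 13) 3 rows
[[[0,-0,12.5],[0,0,0]],[[0,-0,12.5],[0,0,0]],[[0,-0,12],[0,0,0]]]
```

apply_moves([
  [[6.5,-0.5,35],[0,0,0.001]],
  [[6.5,-0.5,35],[0,0,0.001]],
  [[6.5,0,35],[0,0,0.001]],
  [[6.5,-0.5,34.5],[0,0,0.001]],
  [[0,0,12.5],[0,0,0]],
  [[0,0,12.5],[0,0,0]],
  [[0,0,12],[0,0,0]],
  [[0,0,0],[0,0,0]],
])

```text
t: 2.32
tool_pos: [0.4948, -0.0878, 0.219]
orientation: [-3.134, 0.208, 0.005]
force: [-0.6, -0.1, 0.1]
opening: 0.0699
gripper_force: 0.0
```

apply_moves([
  [[0,0,0],[0,0,0]],
  [[0,0,0],[0,0,0]],
  [[0,0,0],[0,0,0]],
  [[0,0,0],[0,0,0]],
  [[0,0,0],[0,0,0]],
  [[0,0,0],[0,0,0]],
], claw=0, newtons=30)

```text
t: 2.82
tool_pos: [0.4963, -0.087, 0.2213]
orientation: [-3.134, 0.206, -0.001]
force: [-0.3, 13.0, 3.7]
opening: 0.0346
gripper_force: 7.8
```

```bash
python3 -c "
from h import *
from plant import robot
where(robot)"
```

```text
t 2.82 grasp [496.4 -86.9  54.3] yaw -7.5 z [ 0.001  0.    -1.   ] F [-0.3 13.   3.7] open 34.6 grip 7.8
```

apply_moves([
  [[0,-1,0],[0,0,0]],
  [[0,0,0],[0,0,0]],
  [[0,0,0],[0,0,0]],
  [[-5,0,0],[0,0,0]],
  [[-5,0,0],[0,0,0]],
  [[-5,0,0],[0,0,0]],
  [[-5,0,0],[0,0,0]],
  [[-3,0,0],[0,0,0]],
  [[0,0,0],[0,0,0]],
  [[0,0,0],[0,0,0]],
])

```text
t: 3.65
tool_pos: [0.475, -0.0835, 0.2216]
orientation: [3.134, -0.206, 0.011]
force: [15.3, -1.7, -9.5]
opening: 0.0329
gripper_force: 30.0
```

```bash
python3 -c "
from h import *
from plant import robot
where(robot)
p,d,W=look(robot,'w2');report(p,W,['red'])
c=(0,0)
plan(robot,[(475,-84,54,-7.4),(475,-84,175,-7.4)])"
```

```text
t 3.65 grasp [476.2 -83.7  54.6] yaw -7.5 z [ 0.007 -0.001 -1.   ] F [15.3 -1.7 -9.5] open 32.9 grip 30.0
red [ 282  290   83   76 4922] zmax 0.072 all [477.1 -84.6] [32.1 20.8] 81.0 top [477. -85.] [24.1 20.3] 83.5
-> (475, -84, 54, -7.4) 1 rows
[[[0,0.5,0.5],[0,-0.007,-0.002]]]
-> (475, -84, 175, -7.4) 4 rows
[[[0,0,-30],[0,-0,-0]],[[0,0,-30.5],[0,-0,-0]],[[0,0,-30],[0,-0,-0]],[[0,0,-30.5],[0,-0,-0]]]
```

apply_moves([
  [[1,0,0],[0,0,0]],
  [[0,0,0],[0,0,0]],
  [[0,0,0],[0,0,0]],
  [[0,0,0],[0,0,0]],
  [[0,0,-10],[0,0,0]],
  [[0,0,-30],[0,0,0]],
  [[0,0,-40],[0,0,0]],
  [[0,0,-40],[0,0,0]],
], claw=0.75)

```text
t: 4.37
tool_pos: [0.4734, -0.0831, 0.3416]
orientation: [-3.134, 0.206, 0.005]
force: [0.8, -1.2, -0.1]
opening: 0.0694
gripper_force: 0.0
```

```bash
python3 -c "
from h import *
from plant import robot
where(robot)
p,d,W=look(robot,'w3');report(p,W,['red'])
plan(robot,[(566,88,190,84.8)])"
```

```text
t 4.37 grasp [472.9 -82.9 174.6] yaw -7.5 z [-0.003  0.001 -1.   ] F [ 0.8 -1.2 -0.1] open 69.4 grip 0.0
red [ 300  214   48   36 1426] zmax 0.0722 all [464.8 -83.1] [31.6 44.8] 82.0 top [476.9 -84.5] [22.1 19.6] 83.2
-> (566, 88, 190, 84.8) 14 rows
[[[5,-13,-0.5],[0.001,-0,-0.115]],[[6,-12.5,-0],[0.001,-0.001,-0.115]],[[7.5,-11.5,-0.5],[0.001,-0.001,-0.115]],[[9,-10.5,-0.5],[0.001,-0,-0.115]],[[10,-9.5,-0],[0.001,-0.001,-0.115]],[[11,-8.5,-0.5],[0.001,-0.001,-0.115]],[[12,-7,-0.5],[0,-0.001,-0.115]],[[13,-5.5,-0],[0,-0,-0.115]],[[13,-4,-0.5],[0.001,-0,-0.115]],[[13.5,-2.5,-0.5],[0.001,-0.001,-0.115]],[[14,-1,-0],[0,-0.001,-0.115]],[[14,0.5,-0.5],[0,-0,-0.115]],[[13.5,2,-0.5],[0.001,-0.001,-0.116]],[[13.5,4,-0],[0,-0,-0.115]]]
```

apply_moves([
  [[5,-13,-0.5],[0,0,-0.115]],
  [[6,-12.5,0],[0,0,-0.115]],
  [[7.5,-11.5,-0.5],[0,0,-0.115]],
  [[9,-10.5,-0.5],[0,0,-0.115]],
  [[10,-9.5,0],[0,0,-0.115]],
  [[11,-8.5,-0.5],[0,0,-0.115]],
  [[12,-7,-0.5],[0,0,-0.115]],
  [[13,-5.5,0],[0,0,-0.115]],
  [[13,-4,-0.5],[0,0,-0.115]],
  [[13.5,-2.5,-0.5],[0,0,-0.115]],
  [[14,-1,0],[0,0,-0.115]],
  [[14,0.5,-0.5],[0,0,-0.115]],
], claw=1)

```text
t: 5.42
tool_pos: [0.5517, 0.0647, 0.3451]
orientation: [2.544, 1.844, -0.0]
force: [-0.5, 0.1, -0.8]
opening: 0.0931
gripper_force: 0.0
```

apply_moves([
  [[13.5,2,-0.5],[0,0,-0.115]],
  [[13.5,4,0],[0,0,-0.115]],
  [[0,0,0],[0,0,0]],
  [[0,0,0],[0,0,0]],
])

```text
t: 5.75
tool_pos: [0.5643, 0.089, 0.3454]
orientation: [2.323, 2.115, -0.001]
force: [-0.0, -1.1, -0.3]
opening: 0.0931
gripper_force: 0.0
```

```bash
python3 -c "
from h import *
from plant import robot
where(robot)
p,d,W=look(robot,'w4');where(robot);report(p,W,['green','blue','orange','white'])"
```

```text
t 5.75 grasp [564.3  88.9 178.4] yaw 84.6 z [-0. -0. -1.] F [-0.  -1.1 -0.3] open 93.1 grip 0.0
t 5.80 grasp [564.1  88.4 178.3] yaw 84.6 z [-0. -0. -1.] F [ 0.6 -0.6 -0.1] open 93.0 grip 0.0
green [ 283  204   88   57 4682] zmax 0.0572 all [565.1  85. ] [45.8 65.2] 84.7 top [566.9  87.3] [39.9 59.8] 83.2
blue [ 272  178  103   68 2253] zmax 0.0549 all [565.5  91.6] [54.8 80.1] 84.8 top [567.7 115.8] [ 6.  69.4] 84.7
blue [276 253  95  20 995] zmax 0.0549 all [562.4  60.5] [ 5.8 67.6] 85.0 top [562.4  60.5] [ 5.8 67.6] 85.0
blue [ 311  429   65   42 1227] zmax 0.0786 all [564.  -79.8] [40.5 48.1] 84.0 top [564.  -79.8] [40.5 48.1] 84.0
white [280 198   8  36 106] zmax 0.0548 all [534.   92.8] [35.3  7.4] 79.9 top [538.5  99.9] [19.7  0.4] 82.0
white [267 247  14  12  62] zmax 0.0069 all [521.   60.5] [16.2  8.3] 57.6 top [524.   61.7] [4.1 4.8] 79.1
white [ 292  423  102   49 2027] zmax 0.077 all [563.7 -79.2] [49.3 77.7] 84.4 top [563.7 -79.2] [49.3 77.7] 84.4
white [248 442  41  17 336] zmax 0.0678 all [ 505.  -120.8] [33.7 78.6] 1.5 top [519.  -88.3] [14.1  2.6] 83.3
white [ 313  448   57   24 1122] zmax 0.082 all [562.7 -85.4] [25.4 43.3] 83.8 top [562.7 -85.4] [25.4 43.3] 83.8
```

View pics/w4.png

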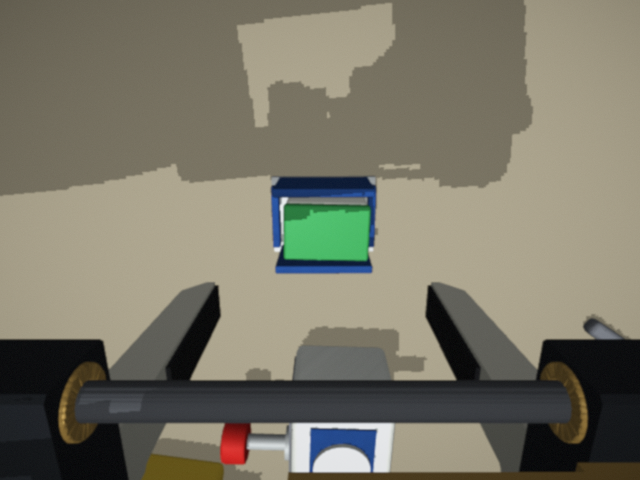

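The view shows the green lid at (327,233) inside the blue walls, centred between the fingers. I'll grasp it at (566.5, 87.5).

```bash
python3 -c "
from h import *
from plant import robot
plan(robot,[(566.5,87.5,75,84.2),(566.5,87.5,41,84.2,14)])"
```

```text
-> (566.5, 87.5, 75, 84.2) 3 rows
[[[-0,1,34.5],[-0,0,0.002]],[[-0.5,0.5,34.5],[-0,0,0.002]],[[-0,1,34.5],[-0,0,0.002]]]
-> (566.5, 87.5, 41, 84.2, 14) 3 rows
[[[-0,-0,11.5],[-0,0,0]],[[-0,-0,11],[-0,0,0]],[[-0,-0,11.5],[-0,0,0]]]
```

apply_moves([
  [[0,1,34.5],[0,0,0.002]],
  [[-0.5,0.5,34.5],[0,0,0.002]],
  [[0,1,34.5],[0,0,0.002]],
  [[0,0,11.5],[0,0,0]],
  [[0,0,11],[0,0,0]],
  [[0,0,11.5],[0,0,0]],
  [[0,0,0],[0,0,0]],
])

```text
t: 6.38
tool_pos: [0.5666, 0.0876, 0.2068]
orientation: [-2.328, -2.108, 0.002]
force: [-0.4, -0.7, -0.2]
opening: 0.093
gripper_force: 0.0
```

apply_moves([
  [[0,0,0],[0,0,0]],
  [[0,0,0],[0,0,0]],
  [[0,0,0],[0,0,0]],
  [[0,0,0],[0,0,0]],
  [[0,0,0],[0,0,0]],
  [[0,0,0],[0,0,0]],
  [[0,0,0],[0,0,0]],
], claw=0, newtons=20)

```text
t: 6.97
tool_pos: [0.5672, 0.088, 0.2084]
orientation: [2.327, 2.11, 0.001]
force: [-1.1, 0.3, 4.1]
opening: 0.0597
gripper_force: 20.0
```

```bash
python3 -c "
from h import *
from plant import robot
where(robot)
plan(robot,[(566.5,87.5,140,84.2),(576,-335.5,140,101.2),(576,-335.5,55,101.2),(576,-335.5,39,101.2,5)])"
```

```text
t 6.97 grasp [567.3  88.   41.4] yaw 84.4 z [ 0.001  0.    -1.   ] F [-1.1  0.3  4.1] open 59.7 grip 20.0
-> (566.5, 87.5, 140, 84.2) 3 rows
[[[-0,-0,-33],[0,-0,0.001]],[[-0.5,-0.5,-32.5],[0,-0,0.001]],[[-0,-0,-33],[0.001,-0,0.001]]]
-> (576, -335.5, 140, 101.2) 12 rows
[[[-35,4.5,-0],[-0,-0,-0.025]],[[-35,3.5,-0],[-0,-0,-0.025]],[[-35,2.5,-0],[-0,-0,-0.025]],[[-35.5,1.5,-0],[-0,-0,-0.025]],[[-35,1,-0],[-0,-0,-0.025]],[[-35.5,-0,-0],[-0,-0,-0.024]],[[-35,-1,-0],[-0,-0,-0.025]],[[-35.5,-2,-0],[-0,-0,-0.024]],[[-35,-2.5,-0],[-0,-0,-0.025]],[[-35,-3.5,-0],[-0,-0,-0.024]],[[-35,-4.5,-0],[-0,-0,-0.025]],[[-35,-5,-0],[-0,-0,-0.024]]]
-> (576, -335.5, 55, 101.2) 3 rows
[[[-0,-0,28.5],[-0,-0,-0]],[[-0,-0,28],[-0,-0,-0]],[[-0,-0,28.5],[-0,-0,-0]]]
-> (576, -335.5, 39, 101.2, 5) 4 rows
[[[-0,-0,4],[-0,-0,-0]],[[-0,-0,4],[-0,-0,-0]],[[-0,-0,4],[-0,-0,-0]],[[-0,-0,4],[-0,-0,-0]]]
```

apply_moves([
  [[0,0,-15],[0,0,0]],
  [[0,0,-28],[0,0,0]],
  [[0,0,-35],[0,0,0]],
  [[0,0,-21],[0,0,0]],
  [[-15,2,0],[0,0,-0.025]],
  [[-35,4,0],[0,0,-0.025]],
  [[-35,3,0],[0,0,-0.025]],
  [[-35,2,0],[0,0,-0.025]],
  [[-35.5,1,0],[0,0,-0.025]],
  [[-35,0.5,0],[0,0,-0.025]],
  [[-35.5,-0.5,0],[0,0,-0.025]],
  [[-35,-1.5,0],[0,0,-0.025]],
])

```text
t: 7.97
tool_pos: [0.576, -0.1752, 0.3064]
orientation: [-2.103, -2.333, 0.0]
force: [0.8, 0.3, -1.4]
opening: 0.0599
gripper_force: 20.0
```

apply_moves([
  [[-35.5,-2,0],[0,0,-0.025]],
  [[-35,-3,0],[0,0,-0.025]],
  [[-35,-3.5,0],[0,0,-0.024]],
  [[-35,-4.5,0],[0,0,-0.024]],
  [[-20,-3,0],[0,0,0]],
  [[0,0,0],[0,0,0]],
  [[0,0,28.5],[0,0,0]],
  [[0,0,28],[0,0,0]],
  [[0,0,20],[0,0,0]],
  [[0,0,0],[0,0,0]],
])

```text
t: 8.8
tool_pos: [0.5819, -0.3326, 0.2236]
orientation: [-1.982, -2.424, 0.001]
force: [-0.9, 0.8, -2.0]
opening: 0.0602
gripper_force: 20.0
```

```bash
python3 -c "
from h import *
from plant import robot
where(robot)
plan(robot,[(576,-335.5,40,101.2,8),(576,-335.5,36.5,101.2,2)])"
```

```text
t 8.80 grasp [ 580.5 -331.6   56.6] yaw 101.5 z [-0.008  0.006 -1.   ] F [-0.9  0.8 -2. ] open 60.2 grip 20.0
-> (576, -335.5, 40, 101.2, 8) 3 rows
[[[-0.5,-2,5.5],[-0.002,-0.002,0.002]],[[-0.5,-2,5.5],[-0.003,-0.003,0.001]],[[-1,-2,5.5],[-0.002,-0.002,0.002]]]
-> (576, -335.5, 36.5, 101.2, 2) 2 rows
[[[0,-0,2],[-0,-0,-0]],[[0,-0,1.5],[-0,-0,-0]]]
```

apply_moves([
  [[-0.5,-2,5.5],[0,0,0]],
  [[-0.5,-2,5.5],[0,0,0]],
  [[-1,-1,5],[0,0,0]],
  [[0,0,0],[0,0,0]],
  [[0,0,1.5],[0,0,0]],
  [[0,0,1],[0,0,0]],
  [[0,0,0],[0,0,0]],
])

```text
t: 9.38
tool_pos: [0.5798, -0.3377, 0.2122]
orientation: [1.988, 2.431, 0.0]
force: [-0.7, 0.2, -1.8]
opening: 0.0601
gripper_force: 20.0
```

```bash
python3 -c "
from h import *
from plant import robot
where(robot)"
```

```text
t 9.38 grasp [ 579.9 -337.8   45.2] yaw 101.5 z [ 0.001 -0.    -1.   ] F [-0.7  0.2 -1.8] open 60.1 grip 20.0
```

apply_moves([
  [[0,0,3],[0,0,0]],
  [[0,0,2.5],[0,0,0]],
  [[0,0,1],[0,0,0]],
  [[0,0,1],[0,0,0]],
  [[0,0,0.5],[0,0,0]],
  [[0,0,0],[0,0,0]],
  [[0,0,0],[0,0,0]],
])

```text
t: 9.97
tool_pos: [0.5797, -0.3378, 0.2045]
orientation: [1.988, 2.432, -0.0]
force: [-2.8, 1.7, 6.7]
opening: 0.0599
gripper_force: 20.0
```

```bash
python3 -c "
from h import *
from plant import robot
where(robot)"
```

```text
t 9.97 grasp [ 579.7 -337.8   37.5] yaw 101.5 z [ 0. -0. -1.] F [-2.8  1.7  6.7] open 59.9 grip 20.0
```

apply_moves([
  [[0,0,-0.5],[0,0,0]],
  [[0,0,0],[0,0,0]],
  [[0,0,0],[0,0,0]],
  [[0,0,0],[0,0,0]],
  [[0,0,-15],[0,0,0]],
  [[0,0,-35],[0,0,0]],
  [[0,0,-40],[0,0,0]],
  [[0,0,-40],[0,0,0]],
  [[0,0,0],[0,0,0]],
], claw=1)

```text
t: 10.72
tool_pos: [0.5817, -0.339, 0.3468]
orientation: [1.978, 2.42, 0.002]
force: [1.2, -1.3, 1.6]
opening: 0.093
gripper_force: 0.0
```

```bash
python3 -c "
from h import *
from plant import robot
where(robot)
p,d,W=look(robot,'w5');report(p,W,['green','black'])
plan(robot,[(545,308,210,13.3)])"
```

```text
t 10.72 grasp [ 583.9 -340.5  179.8] yaw 101.5 z [ 0.013 -0.009 -1.   ] F [ 1.2 -1.3  1.6] open 93.0 grip 0.0
green [ 273  195   87   56 4758] zmax 0.0532 all [ 581.8 -347.7] [71.4 59. ] 10.6 top [ 580.  -338.4] [60. 40.] 10.7
black [  235   130   152   141 13168] zmax 0.0034 all [ 575.8 -338. ] [117.4 117.7] 10.9 top [ 575.8 -338. ] [117.4 117.7] 10.9
-> (545, 308, 210, 13.3) 18 rows
[[[35.5,5,-2],[0.001,0,0.085]],[[36,2.5,-2.5],[0.001,0,0.086]],[[36,-1,-2],[0.001,0,0.085]],[[35.5,-4,-2],[0.001,0,0.086]],[[35.5,-7,-2.5],[0.001,0,0.085]],[[34.5,-10,-2],[0.001,0,0.086]],[[33.5,-13,-2],[0.001,0,0.085]],[[32.5,-16,-2.5],[0.001,0,0.086]],[[30.5,-18.5,-2],[0.001,0,0.085]],[[29.5,-21,-2],[0.001,0,0.086]],[[27,-23.5,-2],[0.001,0,0.085]],[[25.5,-25.5,-2],[0.001,0,0.086]],[[22.5,-28,-2],[0,0,0.085]],[[20.5,-29.5,-2],[0.001,0,0.086]],[[18,-31.5,-2],[0.001,0.001,0.085]],[[15,-32.5,-2],[0,0,0.086]],[[12.5,-34,-2],[0.001,0.001,0.085]],[[9,-34.5,-2],[0,0,0.086]]]
```

The tub stands flat on the mat at (580,-338), with its top at about 52 mm. Next is the bottle.

apply_moves([
  [[20,3,-5],[0,0,0.06]],
  [[36,3,-5],[0,0,0.085]],
  [[36,0,-5],[0,0,0.085]],
  [[35.5,-4,-5],[0,0,0.085]],
  [[35.5,-7,-5],[0,0,0.086]],
  [[34.5,-10,-3],[0,0,0.086]],
  [[33.5,-13,-3],[0,0,0.085]],
  [[32.5,-16,-3],[0,0,0.086]],
  [[30.5,-18.5,-3],[0,0,0.085]],
  [[29.5,-21,-2],[0,0,0.086]],
  [[27,-23.5,-2],[0,0,0.085]],
  [[25.5,-25.5,-2],[0,0,0.086]],
], claw=1)

```text
t: 11.77
tool_pos: [0.5474, 0.0789, 0.3774]
orientation: [-2.914, -1.175, 0.0]
force: [1.4, -0.2, -0.0]
opening: 0.0927
gripper_force: 0.0
```

apply_moves([
  [[22.5,-28,-2],[0,0,0.085]],
  [[20.5,-29.5,-2],[0,0,0.086]],
  [[18,-31.5,0],[0,0,0.085]],
  [[15,-32.5,0],[0,0,0.086]],
  [[12.5,-34,0],[0,0,0.085]],
  [[9,-34.5,0],[0,0,0.086]],
  [[3,-10,0],[0,0,0.03]],
  [[0,0,0],[0,0,0]],
  [[0,0,0],[0,0,0]],
  [[0,0,0],[0,0,0]],
])

```text
t: 12.6
tool_pos: [0.5306, 0.3018, 0.381]
orientation: [3.12, 0.358, -0.001]
force: [-0.3, 0.3, 0.2]
opening: 0.0929
gripper_force: 0.0
```

```bash
python3 -c "
from h import *
from plant import robot
where(robot)
p,d,W=look(robot,'w6');where(robot);report(p,W,['orange','white','blue'])"
```

```text
t 12.60 grasp [530.5 301.7 214. ] yaw 13.1 z [-0.    -0.001 -1.   ] F [-0.3  0.3  0.2] open 92.9 grip 0.0
t 12.65 grasp [530.7 301.4 214.1] yaw 13.0 z [-0.    -0.001 -1.   ] F [ 0.1 -1.   0.4] open 92.9 grip 0.0
orange [ 283  104   74   79 1031] zmax 0.0993 all [584.1 315.2] [59.5 59.9] 14.1 top [574.  310.7] [20.8 41.3] 22.4
orange [291 206  60   7 299] zmax 0.0552 all [537.8 304.1] [ 5.1 45.8] 13.3 top [537.8 304.1] [ 5.1 45.8] 13.3
white [ 297  145   52   52 2092] zmax 0.1222 all [576.8 311.5] [30.  30.1] 59.0 top [576.8 311.5] [30.  30.1] 59.0
white [551 188  43  74 573] zmax 0.0072 all [563.7  76.1] [69.5 17.7] 2.9 top [563.7  76.1] [69.5 17.7] 2.9
white [ 59 196  79  77 586] zmax 0.0861 all [465.6 482.9] [ 74.7 109.5] 42.1 top [487.4 458.9] [57.4 44.7] 42.1
white [125 207  14  20 101] zmax 0.0861 all [495.8 451.9] [15.2 49.4] 38.1 top [509.9 434. ] [15.2  3.7] 38.3
blue [ 515  171  125  114 6535] zmax 0.0543 all [565.4  88.6] [63.1 80.1] 84.7 top [565.8  88.5] [63.  68.7] 84.7
```

View pics/w6.png

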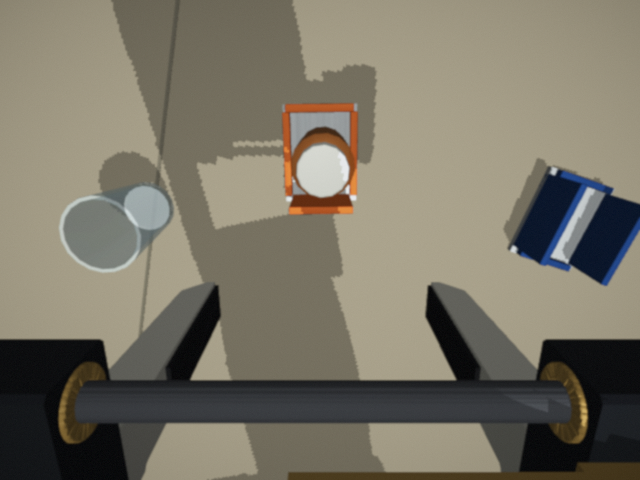

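The bottle cap is at (323,171), roughly centred in the orange cradle. The beaker at (115,230) is clear of the left finger. The blue cradle is empty.

```bash
python3 -c "
from h import *
from plant import robot
plan(robot,[(576.5,311.8,165,13.3),(576.5,311.8,78,13.3)])"
```

```text
-> (576.5, 311.8, 165, 13.3) 2 rows
[[[23.5,0,24.5],[0,0,-0.002]],[[23.5,0.5,24.5],[0,0,-0.002]]]
-> (576.5, 311.8, 78, 13.3) 3 rows
[[[-0,-0,29],[0,0,-0]],[[-0,-0,29],[0,0,-0]],[[-0,-0,29],[0,0,-0]]]
```

apply_moves([
  [[23.5,0,24.5],[0,0,-0.002]],
  [[23.5,0.5,24.5],[0,0,-0.002]],
  [[0,0,20],[0,0,0]],
  [[0,0,29],[0,0,0]],
  [[0,0,24],[0,0,0]],
  [[0,0,14],[0,0,0]],
  [[0,0,0],[0,0,0]],
  [[0,0,0],[0,0,0]],
])

```text
t: 13.32
tool_pos: [0.5765, 0.312, 0.2451]
orientation: [3.12, 0.362, -0.002]
force: [0.6, -0.9, 0.9]
opening: 0.0932
gripper_force: 0.0
```

apply_moves([
  [[0,0,0],[0,0,0]],
  [[0,0,0],[0,0,0]],
  [[0,0,0],[0,0,0]],
  [[0,0,0],[0,0,0]],
  [[0,0,0],[0,0,0]],
  [[0,0,0],[0,0,0]],
  [[0,0,0],[0,0,0]],
  [[0,0,0],[0,0,0]],
], claw=0, newtons=20)

```text
t: 13.98
tool_pos: [0.5764, 0.3129, 0.2452]
orientation: [3.12, 0.363, -0.0]
force: [-0.2, 0.0, 0.1]
opening: 0.0441
gripper_force: 0.0
```

```bash
python3 -c "
from h import *
from plant import robot
where(robot)
plan(robot,[(565.5,88.5,178,84.8)],frm=(576.5,311.8,178,13.3))"
```

```text
t 13.98 grasp [576.4 312.9  78.2] yaw 13.3 z [-0. -0. -1.] F [-0.2  0.   0.1] open 44.1 grip 0.0
-> (565.5, 88.5, 178, 84.8) 11 rows
[[[-5.5,19.5,0],[0,0,-0.113]],[[-8,19,0],[-0,0,-0.113]],[[-10,17.5,0],[-0,0,-0.114]],[[-11.5,16.5,0],[-0,0,-0.113]],[[-14,15,0],[-0,0,-0.114]],[[-15,13.5,0],[-0,0,-0.113]],[[-16.5,12,0],[-0,0,-0.114]],[[-18,9.5,0],[-0,0,-0.113]],[[-19,7.5,0],[-0,0,-0.114]],[[-19.5,5.5,0],[-0,0,-0.113]],[[-20,3,0],[-0,0,-0.114]]]
```

apply_moves([
  [[0,0,0],[0,0,0]],
  [[0,0,0],[0,0,0]],
  [[0,0,0],[0,0,0]],
  [[0,0,0],[0,0,0]],
])

```text
t: 14.32
tool_pos: [0.5764, 0.3129, 0.2451]
orientation: [-3.12, -0.363, 0.0]
force: [-0.9, -0.1, 0.6]
opening: 0.0417
gripper_force: 20.0
```

apply_moves([
  [[0,0,-10],[0,0,0]],
  [[0,0,-25],[0,0,0]],
  [[0,0,-30],[0,0,0]],
  [[0,0,-25],[0,0,0]],
  [[0,0,-10],[0,0,0]],
  [[0,0,0],[0,0,0]],
  [[0,0,0],[0,0,0]],
])

```text
t: 14.9
tool_pos: [0.5764, 0.3128, 0.3452]
orientation: [-3.12, -0.363, -0.001]
force: [0.4, -0.5, -3.0]
opening: 0.0409
gripper_force: 20.0
```

```bash
python3 -c "
from h import *
from plant import robot
where(robot)
p,d,W=look(robot,'w7');report(p,W,['orange'])"
```

```text
t 14.90 grasp [576.5 312.9 178.2] yaw 13.3 z [ 0.001  0.    -1.   ] F [ 0.4 -0.5 -3. ] open 40.9 grip 20.0
orange [282 177  77  32 722] zmax 0.0551 all [605.9 324.8] [27.5 61.8] 34.6 top [611.1 322.3] [ 5.9 49.2] 13.9
orange [284 241   7  20  79] zmax 0.113 all [558.7 334.9] [ 5.1 47.2] 89.0 top [578.9 332.3] [0.  6.7] 84.0
```

apply_moves([
  [[-5.5,19.5,0],[0,0,-0.113]],
  [[-8,19,0],[0,0,-0.113]],
  [[-10,17.5,0],[0,0,-0.114]],
  [[-11.5,16.5,0],[0,0,-0.113]],
  [[-14,15,0],[0,0,-0.114]],
  [[-15,13.5,0],[0,0,-0.113]],
  [[-16.5,12,0],[0,0,-0.114]],
  [[-18,9.5,0],[0,0,-0.113]],
  [[-19,7.5,0],[0,0,-0.114]],
  [[-19.5,5.5,0],[0,0,-0.113]],
  [[-20,3,0],[0,0,-0.114]],
  [[0,0,0],[0,0,0]],
])

```text
t: 15.95
tool_pos: [0.5645, 0.0866, 0.3423]
orientation: [-2.313, -2.123, 0.007]
force: [-0.9, 0.4, -1.8]
opening: 0.0414
gripper_force: 20.0
```

apply_moves([
  [[0,0,0],[0,0,0]],
  [[0,0,0],[0,0,0]],
  [[0,0,0],[0,0,0]],
])

```text
t: 16.2
tool_pos: [0.5651, 0.0903, 0.3441]
orientation: [-2.32, -2.116, 0.002]
force: [-0.5, -0.1, -1.0]
opening: 0.0414
gripper_force: 20.0
```

```bash
python3 -c "
from h import *
from plant import robot
where(robot)
p,d,W=look(robot,'w8');report(p,W,['blue','white'])
plan(robot,[(565.4,88.5,90,84.8,20)])"
```

```text
t 16.20 grasp [564.8  90.4 177.1] yaw 84.7 z [-0.002  0.    -1.   ] F [-0.5 -0.1 -1. ] open 41.4 grip 20.0
blue [ 272  181  103   68 2305] zmax 0.0548 all [565.5  91.7] [55.  80.2] 85.2 top [567.7 115.7] [ 5.9 69.1] 84.7
blue [276 249  12  26 143] zmax 0.0545 all [531.2  63.6] [5.3 4.5] 76.7 top [531.2  63.4] [5.3 4.4] 81.2
blue [359 249  12  26 153] zmax 0.0549 all [593.9  57.7] [5.7 4.4] 88.2 top [593.8  57.8] [5.7 4.4] 87.1
blue [ 310  433   65   38 1183] zmax 0.0786 all [564.  -78.2] [35.8 48.4] 84.5 top [564.  -78.2] [35.8 48.4] 84.5
white [  366     0   274   379 54517] zmax 0.0015 all [709.3  56.7] [230.1 339.9] 7.7 top [709.3  56.7] [230.1 339.9] 7.7
white [ 238    6  157  123 9958] zmax 0.0015 all [574.4 200.7] [112.2  73.5] 3.4 top [574.4 200.7] [112.2  73.5] 3.4
white [310 113   9   8  63] zmax 0.0015 all [565.5 165.9] [5.2 6.1] 84.9 top [565.5 165.9] [5.2 6.1] 84.9
white [450 163  20   7  95] zmax 0.0015 all [676.5 117.5] [ 4.6 16.3] 80.1 top [676.5 117.5] [ 4.6 16.3] 80.1
white [    0   166   281   213 42025] zmax 0.0011 all [387.9  47.9] [296.1 170.8] 5.1 top [386.8  47.8] [293.9 170.8] 5.1
white [ 280  199   88   49 2631] zmax 0.0075 all [565.3  88.1] [50.7 70.2] 85.4 top [564.7  82.2] [39.7 70. ] 84.5
white [251 424  37  12 381] zmax 0.0011 all [ 492.4 -123.1] [15.7 35.2] 81.8 top [ 492.4 -123.1] [15.7 35.2] 81.8
white [ 242  443   47   28 1087] zmax 0.0669 all [ 490.6 -125.4] [103.9  45.5] 78.7 top [519.2 -88. ] [19.1  3.6] 83.5
white [312 450  58  22 973] zmax 0.082 all [562.9 -83.9] [21.9 44. ] 83.8 top [562.7 -83.9] [21.9 43.6] 83.8
-> (565.4, 88.5, 90, 84.8, 20) 5 rows
[[[-0.5,0,17.5],[-0,-0,-0]],[[-0.5,0,17.5],[-0,-0,-0]],[[-0,0.5,17.5],[-0,-0,-0]],[[-0.5,-0,17.5],[-0.001,-0,-0]],[[-0.5,0,17.5],[-0,-0,-0.001]]]
```

View pics/w8.png

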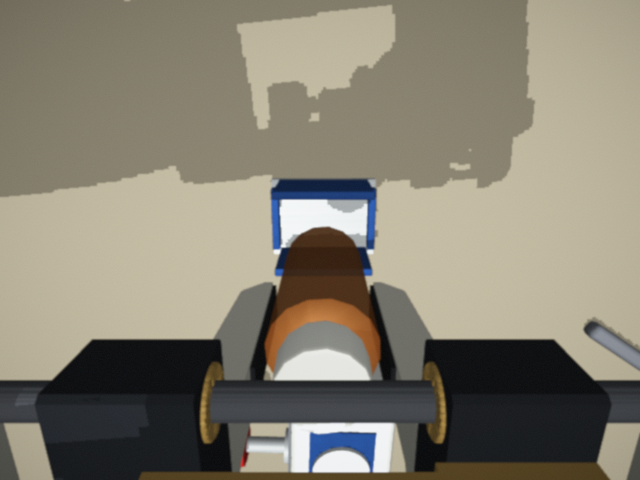

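The bottle hangs upright in the fingers over the empty blue pocket, whose floor shows at (323,220). I'll lower it.

apply_moves([
  [[-0.5,0,12],[0,0,0]],
  [[-0.5,0,20],[0,0,0]],
  [[0,0.5,22],[0,0,0]],
  [[0,0,18],[0,0,0]],
  [[0,0,12],[0,0,0]],
  [[0,0,6],[0,0,0]],
  [[0,0,3],[0,0,0]],
  [[0,0,0],[0,0,0]],
  [[0,0,0],[0,0,0]],
])

```text
t: 17.0
tool_pos: [0.5662, 0.0887, 0.2532]
orientation: [2.319, 2.118, 0.002]
force: [0.5, 0.6, -1.2]
opening: 0.0421
gripper_force: 20.0
```

```bash
python3 -c "
from h import *
from plant import robot
where(robot)"
```

```text
t 17.00 grasp [566.5  88.7  86.2] yaw 84.8 z [ 0.001  0.    -1.   ] F [ 0.5  0.6 -1.2] open 42.1 grip 20.0
```

apply_moves([
  [[0,0,3],[0,0,0]],
  [[0,0,2.5],[0,0,0]],
  [[0,0,1],[0,0,0]],
  [[0,0,1],[0,0,0]],
  [[0,0,0.5],[0,0,0]],
  [[0,0,0.5],[0,0,0]],
  [[0,0,0],[0,0,0]],
  [[0,0,0],[0,0,0]],
])

```text
t: 17.67
tool_pos: [0.566, 0.0886, 0.2451]
orientation: [2.32, 2.118, 0.001]
force: [-3.6, -0.0, 7.8]
opening: 0.0417
gripper_force: 20.0
```

```bash
python3 -c "
from h import *
from plant import robot
where(robot)"
```

```text
t 17.67 grasp [566.1  88.6  78.1] yaw 84.8 z [ 0.001  0.    -1.   ] F [-3.6 -0.   7.8] open 41.7 grip 20.0
```

apply_moves([
  [[0,0,-0.5],[0,0,0]],
  [[0,0,0],[0,0,0]],
  [[0,0,0],[0,0,0]],
  [[0,0,0],[0,0,0]],
  [[0,0,0],[0,0,0]],
  [[0,0,-12],[0,0,0]],
  [[0,0,-30],[0,0,0]],
  [[0,0,-40],[0,0,0]],
  [[0,0,-20],[0,0,0]],
  [[0,0,-10],[0,0,0]],
  [[0,0,0],[0,0,0]],
], claw=1)

```text
t: 18.58
tool_pos: [0.5666, 0.0887, 0.3601]
orientation: [2.317, 2.116, 0.007]
force: [-0.6, 1.1, 1.1]
opening: 0.0928
gripper_force: 0.0
```

```bash
python3 -c "
from h import *
from plant import robot
where(robot)
p,d,W=look(robot,'w9');report(p,W,['white'],zmin=.1)
plan(robot,[(565,-338,175,10.7)])"
```

```text
t 18.58 grasp [567.6  88.8 193.1] yaw 84.8 z [ 0.006  0.    -1.   ] F [-0.6  1.1  1.1] open 92.8 grip 0.0
white [ 293  234   54   53 2212] zmax 0.1221 all [560.3  59.1] [45.8 86.6] 2.5 top [566.3  87.4] [30.5 30.6] 16.2
-> (565, -338, 175, 10.7) 12 rows
[[[-35.5,3,1.5],[0,-0,0.108]],[[-35,7,1],[0,-0,0.108]],[[-33.5,10.5,1.5],[0,-0,0.108]],[[-32.5,14.5,1],[0,-0,0.108]],[[-31,17.5,1.5],[0,-0,0.108]],[[-29,21,1],[0,-0,0.108]],[[-26,24,1.5],[0,-0,0.108]],[[-24,26.5,1],[0,-0,0.107]],[[-20.5,29,1.5],[0,-0.001,0.108]],[[-17.5,31,1.5],[0,-0,0.107]],[[-14,32.5,1],[0,-0.001,0.108]],[[-10,34,1.5],[0.001,-0,0.107]]]
```

View pics/w9.png

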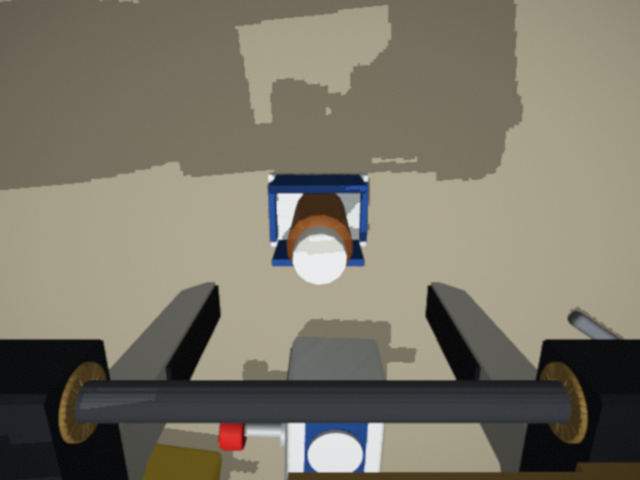

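The bottle stands upright in the blue cradle: cap at (320,258), top at 122 mm, centred at (566,87.5). Now the tub.

apply_moves([
  [[-20,2,1],[0,0,0.07]],
  [[-35.5,6,1],[0,0,0.108]],
  [[-34,10,1.5],[0,0,0.108]],
  [[-32.5,13.5,1],[0,0,0.108]],
  [[-31,17,1.5],[0,0,0.108]],
  [[-29.5,20,1],[0,0,0.108]],
  [[-26.5,23.5,1.5],[0,0,0.108]],
  [[-24,26.5,1],[0,0,0.107]],
  [[-20.5,29,1.5],[0,0,0.108]],
  [[-17.5,31,1.5],[0,0,0.107]],
  [[-14,32.5,1],[0,0,0.108]],
  [[-10,34,1.5],[0,0,0.107]],
], claw=1)

```text
t: 19.63
tool_pos: [0.5742, -0.3235, 0.3378]
orientation: [-3.12, -0.343, 0.005]
force: [-0.4, -0.4, -0.0]
opening: 0.0931
gripper_force: 0.0
```

apply_moves([
  [[-4,15,0],[0,0,0.038]],
  [[0,0,0],[0,0,0]],
  [[0,0,0],[0,0,0]],
  [[0,0,0],[0,0,0]],
])

```text
t: 19.97
tool_pos: [0.5745, -0.3364, 0.3396]
orientation: [-3.125, -0.296, 0.003]
force: [0.2, 1.4, 0.6]
opening: 0.0928
gripper_force: 0.0
```

```bash
python3 -c "
from h import *
from plant import robot
where(robot)
p,d,W=look(robot,'w10');where(robot);report(p,W,['green'])
plan(robot,[(580,-338.3,80,10.7),(580,-338.3,38,10.7,15)])"
```

```text
t 19.97 grasp [ 574.2 -336.   172.6] yaw 10.8 z [-0.002  0.002 -1.   ] F [0.2 1.4 0.6] open 92.8 grip 0.0
t 20.02 grasp [ 574.5 -335.8  173.2] yaw 10.9 z [-0.001  0.002 -1.   ] F [0.2 0.7 0.1] open 93.2 grip 0.0
green [ 297  182   61   85 4960] zmax 0.0531 all [ 570.5 -341. ] [80.1 48.2] 10.5 top [ 580.5 -338.5] [59.4 40. ] 10.8
-> (580, -338.3, 80, 10.7) 3 rows
[[[1.5,1,31],[-0.001,0,0.001]],[[1.5,1,31],[-0,0.001,0.001]],[[2,1.5,31],[-0.001,0,0.001]]]
-> (580, -338.3, 38, 10.7, 15) 3 rows
[[[-0,-0,14],[0,0,-0]],[[-0,-0,14],[0,0,-0]],[[-0,-0,14],[0,0,-0]]]
```

apply_moves([
  [[1.5,1,28],[0,0,0]],
  [[2,1,31],[0,0,0]],
  [[2,1,31],[0,0,0]],
  [[0,0,20],[0,0,0]],
  [[0,0,15],[0,0,0]],
  [[0,0,10],[0,0,0]],
  [[0,0,0],[0,0,0]],
  [[0,0,0],[0,0,0]],
])

```text
t: 20.68
tool_pos: [0.581, -0.3391, 0.2068]
orientation: [3.128, 0.294, 0.001]
force: [0.2, 0.3, 1.0]
opening: 0.0933
gripper_force: 0.0
```

apply_moves([
  [[0,0,0],[0,0,0]],
  [[0,0,0],[0,0,0]],
  [[0,0,0],[0,0,0]],
  [[0,0,0],[0,0,0]],
  [[0,0,0],[0,0,0]],
  [[0,0,0],[0,0,0]],
  [[0,0,0],[0,0,0]],
  [[0,0,0],[0,0,0]],
  [[0,0,0],[0,0,0]],
  [[0,0,0],[0,0,0]],
  [[0,0,0],[0,0,0]],
], claw=0, newtons=20)

```text
t: 21.6
tool_pos: [0.5805, -0.3395, 0.2062]
orientation: [-3.128, -0.293, 0.0]
force: [-0.7, 0.2, 0.3]
opening: 0.0399
gripper_force: 20.0
```

```bash
python3 -c "
from h import *
from plant import robot
where(robot)
s=robot.read_state()['tool_pos']*1000
plan(robot,[(574.5,313.2,195,13.6)],frm=(s[0],s[1],190,10.9))"
```

```text
t 21.60 grasp [ 580.5 -339.4   39.2] yaw 10.7 z [-0.  0. -1.] F [-0.7  0.2  0.3] open 39.9 grip 20.0
-> (574.5, 313.2, 195, 13.6) 18 rows
[[[6.5,-35.5,-0.5],[0,0,-0.003]],[[6.5,-36,-0],[-0,0,-0.003]],[[7,-35.5,-0.5],[-0,0,-0.003]],[[6.5,-35.5,-0],[-0,0,-0.003]],[[7,-35.5,-0.5],[-0,0,-0.003]],[[7.5,-35.5,-0],[-0,0,-0.002]],[[7,-36,-0.5],[-0,0,-0.003]],[[7,-35.5,-0],[-0,0,-0.002]],[[7.5,-35.5,-0.5],[-0,0,-0.003]],[[7.5,-35.5,-0.5],[-0,0,-0.002]],[[7.5,-35.5,-0],[-0,0,-0.003]],[[7.5,-35,-0.5],[-0,0,-0.002]],[[7.5,-35.5,-0],[-0,0,-0.003]],[[8,-35.5,-0.5],[-0,0,-0.002]],[[7.5,-35.5,-0],[-0,0,-0.003]],[[8,-35.5,-0.5],[-0,0,-0.002]],[[8,-35,-0],[-0,0,-0.003]],[[8.5,-35.5,-0.5],[-0,0,-0.002]]]
```

apply_moves([
  [[0,0,-12],[0,0,0]],
  [[0,0,-28],[0,0,0]],
  [[0,0,-38],[0,0,0]],
  [[0,0,-38],[0,0,0]],
  [[0,0,-28],[0,0,0]],
  [[3,-17,-12],[0,0,0]],
  [[6.5,-35.5,0],[0,0,-0.003]],
  [[6.5,-36,0],[0,0,-0.003]],
  [[7,-35.5,0],[0,0,-0.003]],
  [[6.5,-35.5,0],[0,0,-0.003]],
  [[7,-35.5,0],[0,0,-0.003]],
  [[7.5,-35.5,0],[0,0,-0.003]],
])

```text
t: 22.6
tool_pos: [0.5789, -0.1033, 0.3631]
orientation: [3.125, 0.321, 0.001]
force: [0.7, 0.1, -2.4]
opening: 0.0399
gripper_force: 20.0
```

apply_moves([
  [[7,-36,0],[0,0,-0.003]],
  [[7,-35.5,0],[0,0,-0.003]],
  [[7.5,-35.5,0],[0,0,-0.003]],
  [[7.5,-35.5,0],[0,0,-0.003]],
  [[7.5,-35.5,0],[0,0,-0.003]],
  [[7.5,-35,0],[0,0,-0.003]],
  [[7.5,-35.5,0],[0,0,-0.003]],
  [[8,-35.5,0],[0,0,-0.002]],
  [[7.5,-35.5,0],[0,0,-0.003]],
  [[8,-35.5,0],[0,0,-0.002]],
  [[8,-35,0],[0,0,-0.003]],
  [[5,-18,0],[0,0,-0.002]],
])

```text
t: 23.6
tool_pos: [0.5751, 0.3163, 0.3631]
orientation: [-3.117, -0.376, -0.001]
force: [0.4, -0.1, -1.9]
opening: 0.04
gripper_force: 20.0
```

apply_moves([
  [[0,0,0],[0,0,0]],
  [[0,0,0],[0,0,0]],
  [[0,0,0],[0,0,0]],
  [[0,0,0],[0,0,0]],
  [[0,0,0],[0,0,0]],
])

```text
t: 24.02
tool_pos: [0.5765, 0.3112, 0.3625]
orientation: [3.12, 0.37, 0.0]
force: [0.4, 1.2, -0.9]
opening: 0.04
gripper_force: 20.0
```

```bash
python3 -c "
from h import *
from plant import robot
where(robot)
p,d,W=look(robot,'w11');where(robot);report(p,W,['orange','green','white'])
plan(robot,[(574.5,313.2,80,13.6),(574.5,313.2,52,13.6)])"
```

```text
t 24.02 grasp [576.5 311.1 195.5] yaw 13.5 z [ 0. -0. -1.] F [ 0.4  1.2 -0.9] open 40.0 grip 20.0
t 24.07 grasp [576.5 311.3 195.5] yaw 13.5 z [ 0. -0. -1.] F [-0.  -0.1 -1.3] open 40.0 grip 20.0
orange [282 172  72  33 658] zmax 0.0551 all [605.2 326.8] [28.2 62.7] 38.0 top [611.5 322.4] [ 5.4 49.3] 14.5
white [  299     0   341   378 57854] zmax 0.0014 all [612.8 166.1] [401.7 235.5] 31.5 top [612.8 166.1] [401.7 235.5] 31.5
white [    0    50   158   324 21941] zmax 0.0014 all [506.8 516.3] [309.6 131. ] 0.2 top [510.1 522.1] [121.2 305.9] 72.3
white [332  98  12  38 296] zmax 0.0014 all [653.6 316. ] [28.6  8.9] 17.4 top [653.6 316. ] [28.6  8.9] 17.4
white [186 102  20  35 414] zmax 0.0013 all [624.7 428. ] [26.5 14.2] 18.1 top [624.7 428. ] [26.5 14.2] 18.1
white [189 148  21   6  71] zmax 0.0012 all [600.3 421.2] [ 3.9 16.4] 19.0 top [600.3 421.2] [ 3.9 16.4] 19.0
white [ 191  164   90   74 4216] zmax 0.0013 all [570.7 382.8] [64.4 67.8] 23.5 top [570.7 382.8] [64.4 67.8] 23.5
white [325 181  24  49 940] zmax 0.0074 all [586.2 300.1] [47.1 19.2] 15.2 top [583.6 299.4] [41.7 19
[... 411 characters left out ...]
[24.9 11.8] 52.8 top [595.9  78.2] [24.9 11.8] 52.8
white [278 257  90   3 208] zmax 0.1997 all [604.8 317.1] [ 1.5 33.7] 13.8 top [604.8 317.1] [ 1.5 33.7] 13.8
white [556 307  13  12  75] zmax 0.007 all [531.8  72.7] [14.2  7. ] 60.6 top [531.8  72.7] [14.2  7. ] 60.6
white [ 98 314  44  25 352] zmax 0.0855 all [447.9 447.6] [17.3 96.3] 68.2 top [476.  435.2] [ 7.7 34.3] 47.5
white [ 362  425   39   46 1197] zmax 0.0009 all [338.8 190. ] [66.9 34.1] 23.4 top [338.8 190. ] [66.9 34.1] 23.4
-> (574.5, 313.2, 80, 13.6) 4 rows
[[[-0.5,-0.5,29],[0,-0,-0]],[[-0,-0.5,28.5],[0,-0,-0]],[[-0.5,-1,29],[0,-0,-0.001]],[[-0.5,-0.5,29],[0,-0,-0]]]
-> (574.5, 313.2, 52, 13.6) 1 rows
[[[0,0,28],[0,-0,-0]]]
```

View pics/w11.png

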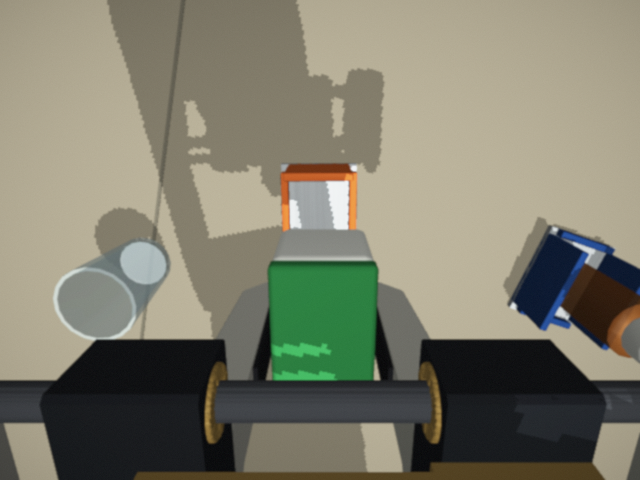

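The tub's green lid at (323,320) hangs upright in line with the orange pocket at (318,200). I'll lower it.

apply_moves([
  [[-0.5,-0.5,18],[0,0,0]],
  [[-0.5,-0.5,30],[0,0,0]],
  [[-0.5,-1,30],[0,0,0]],
  [[0,-0.5,24],[0,0,0]],
  [[0,0,12],[0,0,0]],
  [[0,0,5],[0,0,0]],
  [[0,0,0],[0,0,0]],
  [[0,0,0],[0,0,0]],
  [[0,0,0],[0,0,0]],
])

```text
t: 24.82
tool_pos: [0.5751, 0.3149, 0.2458]
orientation: [-3.118, -0.372, -0.006]
force: [0.1, 0.1, -1.3]
opening: 0.0402
gripper_force: 20.0
```

```bash
python3 -c "
from h import *
from plant import robot
where(robot)"
```

```text
t 24.82 grasp [575.7 315.2  78.8] yaw 13.6 z [ 0.003  0.002 -1.   ] F [ 0.1  0.1 -1.3] open 40.2 grip 20.0
```

apply_moves([
  [[0,0,8],[0,0,0]],
  [[0,0,10],[0,0,0]],
  [[0,0,3],[0,0,0]],
  [[0,0,0],[0,0,0]],
  [[0,0,0],[0,0,0]],
  [[0,0,0],[0,0,0]],
])

```text
t: 25.32
tool_pos: [0.5741, 0.3146, 0.2222]
orientation: [-3.119, -0.373, 0.0]
force: [0.1, -0.3, -1.5]
opening: 0.0397
gripper_force: 20.0
```

```bash
python3 -c "
from h import *
from plant import robot
where(robot)
plan(robot,[(574.6,313.4,48,13.6,10)])"
```

```text
t 25.32 grasp [574.1 314.6  55.2] yaw 13.6 z [-0. -0. -1.] F [ 0.1 -0.3 -1.5] open 39.7 grip 20.0
-> (574.6, 313.4, 48, 13.6, 10) 1 rows
[[[0,1.5,7],[-0,0,0]]]
```

apply_moves([
  [[0,1,4],[0,0,0]],
  [[0,0,3.5],[0,0,0]],
  [[0,0,2],[0,0,0]],
  [[0,0,1],[0,0,0]],
  [[0,0,1],[0,0,0]],
  [[0,0,0.5],[0,0,0]],
  [[0,0,0.5],[0,0,0]],
  [[0,0,0],[0,0,0]],
  [[0,0,0],[0,0,0]],
])

```text
t: 26.07
tool_pos: [0.5745, 0.3137, 0.2102]
orientation: [-3.119, -0.373, -0.001]
force: [-1.9, 0.0, 1.9]
opening: 0.0399
gripper_force: 20.0
```

```bash
python3 -c "
from h import *
from plant import robot
where(robot)"
```

```text
t 26.07 grasp [574.6 313.7  43.2] yaw 13.6 z [ 0.  0. -1.] F [-1.9  0.   1.9] open 39.9 grip 20.0
```

apply_moves([
  [[0,0,0],[0,0,0]],
  [[0,0,0],[0,0,0]],
  [[0,0,0],[0,0,0]],
  [[0,0,0],[0,0,0]],
  [[0,0,-10],[0,0,0]],
  [[0,0,-30],[0,0,0]],
  [[0,0,-40],[0,0,0]],
  [[0,0,-40],[0,0,0]],
  [[0,0,-25],[0,0,0]],
  [[0,0,0],[0,0,0]],
  [[0,0,0],[0,0,0]],
], claw=1)

```text
t: 26.98
tool_pos: [0.575, 0.3139, 0.3586]
orientation: [-3.118, -0.372, -0.009]
force: [-0.2, 0.0, -1.0]
opening: 0.0929
gripper_force: 0.0
```

```bash
python3 -c "
from h import *
from plant import robot
where(robot)
p,d,W=look(robot,'w12');report(p,W,['green','orange'])
plan(robot,[(476,-84.7,185,-7.4)])"
```

```text
t 26.98 grasp [576.  314.4 191.6] yaw 13.6 z [ 0.005  0.002 -1.   ] F [-0.2  0.  -1. ] open 92.9 grip 0.0
green [ 297  190   54   79 4190] zmax 0.0572 all [572.7 310.1] [65.1 42.6] 12.6 top [574.9 312.9] [59.5 38.8] 13.2
orange [286 175  75  10 551] zmax 0.0552 all [607.6 321. ] [13.7 59.5] 14.5 top [611.3 321.9] [ 6.1 49.5] 14.5
orange [288 228   5  28 120] zmax 0.0153 all [546.9 334.7] [23.6  3.6] 11.9 top [546.9 334.7] [23.6  3.6] 11.9
orange [292 275  63   7 418] zmax 0.0549 all [537.5 304. ] [ 6.1 47. ] 14.1 top [537.5 304. ] [ 6.1 47. ] 14.1
-> (476, -84.7, 185, -7.4) 11 rows
[[[-17,33,0.5],[-0,-0,0.033]],[[-16.5,33.5,0],[-0,-0,0.033]],[[-15,34.5,0.5],[-0,-0,0.033]],[[-13.5,34.5,0],[-0,-0,0.033]],[[-13,35,0.5],[-0,-0,0.034]],[[-11.5,35.5,0.5],[-0,-0,0.033]],[[-10.5,36,0],[-0,-0,0.034]],[[-9,36,0.5],[-0,-0,0.033]],[[-8,36.5,0.5],[-0,-0.001,0.034]],[[-6.5,36.5,0],[-0,-0,0.033]],[[-5.5,37,0.5],[-0.001,-0.001,0.034]]]
```

View pics/w12.png

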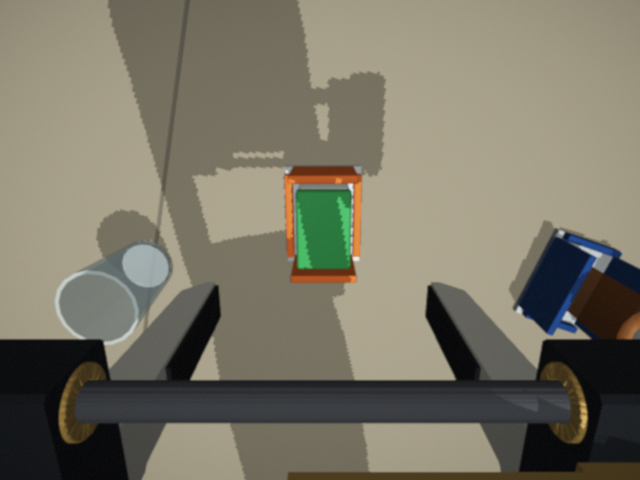

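The tub sits flat in the orange cradle: lid at (323,230), top at 57 mm as it was before. Now I'll push the knob home.

apply_moves([
  [[-9,17,0],[0,0,0.02]],
  [[-16.5,33.5,0],[0,0,0.033]],
  [[-15,34.5,0.5],[0,0,0.033]],
  [[-14,34.5,0],[0,0,0.033]],
  [[-13,35,0.5],[0,0,0.034]],
  [[-12,35.5,0.5],[0,0,0.033]],
  [[-10.5,36,0],[0,0,0.034]],
  [[-9.5,36,0.5],[0,0,0.033]],
  [[-8,36.5,0.5],[0,0,0.034]],
  [[-7,36.5,0],[0,0,0.033]],
  [[-5.5,37,0.5],[0,0,0.034]],
  [[-3,16,0],[0,0,0.013]],
], claw=0.75, newtons=30)

```text
t: 28.03
tool_pos: [0.476, -0.0871, 0.3496]
orientation: [3.134, -0.209, -0.006]
force: [0.7, 0.2, -0.8]
opening: 0.0696
gripper_force: 0.0
```

apply_moves([
  [[0,0,0],[0,0,0]],
  [[0,0,0],[0,0,0]],
  [[0,0,0],[0,0,0]],
  [[0,0,0],[0,0,0]],
])

```text
t: 28.37
tool_pos: [0.4779, -0.0829, 0.351]
orientation: [-3.135, 0.2, 0.002]
force: [0.1, -0.3, -0.7]
opening: 0.0696
gripper_force: 0.0
```

```bash
python3 -c "
from h import *
from plant import robot
where(robot)
p,d,W=look(robot,'w13');where(robot);report(p,W,['red'])
plan(robot,[(476,-84.7,90,-7.4),(476,-84.7,53,-7.4,13)])"
```

```text
t 28.37 grasp [477.7 -82.8 184. ] yaw -7.3 z [-0.001  0.001 -1.   ] F [ 0.1 -0.3 -0.7] open 69.6 grip 0.0
t 28.42 grasp [477.8 -82.7 184.2] yaw -7.3 z [-0.001  0.001 -1.   ] F [ 1.1 -0.4  0.3] open 69.7 grip 0.0
red [ 302  217   46   35 1326] zmax 0.0721 all [477.1 -84.8] [31.5 19.7] 82.5 top [477.2 -84.3] [23.  19.8] 83.6
-> (476, -84.7, 90, -7.4) 3 rows
[[[-0.5,0.5,31.5],[-0,0,0.001]],[[-0.5,1,31.5],[-0,0,0]],[[-0.5,0.5,31],[-0,0.001,0.001]]]
-> (476, -84.7, 53, -7.4, 13) 3 rows
[[[-0,0,12.5],[-0,-0,-0]],[[-0,0,12.5],[-0,-0,-0]],[[-0,0,12],[-0,-0,-0]]]
```

apply_moves([
  [[-0.5,0.5,31.5],[0,0,0]],
  [[-0.5,0.5,31.5],[0,0,0]],
  [[-0.5,0.5,31],[0,0,0.001]],
  [[0,0,15],[0,0,0]],
  [[0,0,12.5],[0,0,0]],
  [[0,0,9.5],[0,0,0]],
  [[0,0,0],[0,0,0]],
  [[0,0,0],[0,0,0]],
])

```text
t: 29.08
tool_pos: [0.4763, -0.0847, 0.2207]
orientation: [-3.135, 0.203, 0.001]
force: [-0.3, -0.4, 0.1]
opening: 0.0696
gripper_force: 0.0
```

apply_moves([
  [[0,0,0],[0,0,0]],
  [[0,0,0],[0,0,0]],
  [[0,0,0],[0,0,0]],
  [[0,0,0],[0,0,0]],
  [[0,0,0],[0,0,0]],
  [[0,0,0],[0,0,0]],
  [[0,0,0],[0,0,0]],
  [[0,0,0],[0,0,0]],
], claw=0, newtons=30)

```text
t: 29.75
tool_pos: [0.4763, -0.0844, 0.221]
orientation: [-3.133, 0.205, -0.001]
force: [-0.0, 7.1, 3.0]
opening: 0.0333
gripper_force: 30.0
```

apply_moves([
  [[5,0,0],[0,0,0]],
  [[5,0,0],[0,0,0]],
  [[5,0,0],[0,0,0]],
  [[5,0,0],[0,0,0]],
  [[2,0,0],[0,0,0]],
  [[0,0,0],[0,0,0]],
  [[0,0,0],[0,0,0]],
])

```text
t: 30.33
tool_pos: [0.4971, -0.087, 0.2208]
orientation: [-3.132, 0.204, 0.006]
force: [-9.8, 9.0, 11.2]
opening: 0.0333
gripper_force: 30.0
```

```bash
python3 -c "
from h import *
from plant import robot
where(robot)
p,d,W=look(robot,'w14');report(p,W,['red'])"
```

```text
t 30.33 grasp [496.5 -86.5  53.8] yaw -7.5 z [-0.004  0.003 -1.   ] F [-9.8  9.  11.2] open 33.3 grip 30.0
red [ 282  291   82   78 4938] zmax 0.072 all [497.2 -87.3] [31.8 20.5] 81.6 top [497.  -87.1] [22.2 20.2] 81.8
```

apply_moves([
  [[0,0,0],[0,0,0]],
  [[0,0,0],[0,0,0]],
  [[0,0,0],[0,0,0]],
  [[0,0,0],[0,0,0]],
  [[0,0,-10],[0,0,0]],
  [[0,0,-30],[0,0,0]],
  [[0,0,-40],[0,0,0]],
  [[0,0,-40],[0,0,0]],
  [[0,0,-20],[0,0,0]],
  [[-15,0,0],[0,0,0]],
  [[0,0,0],[0,0,0]],
  [[0,0,0],[0,0,0]],
], claw=0.75)

```text
t: 31.38
tool_pos: [0.4829, -0.0862, 0.3613]
orientation: [3.135, -0.205, 0.002]
force: [-0.2, 0.2, 0.7]
opening: 0.0695
gripper_force: 0.0
```

```bash
python3 -c "
from h import *
from plant import robot
where(robot)
p,d,W=look(robot,'w15');report(p,W,['red'])
p,d=robot.read_camera('scene');cv2.imwrite('pics/s2.png',p)"
```

```text
t 31.38 grasp [483.1 -86.3 194.3] yaw -7.5 z [ 0.001 -0.    -1.   ] F [-0.2  0.2  0.7] open 69.5 grip 0.0
red [ 298  195   45   33 1242] zmax 0.0722 all [497.3 -87.1] [31.3 19. ] 82.4 top [497.2 -86.7] [22.9 18.7] 82.5
```

View pics/s2.png

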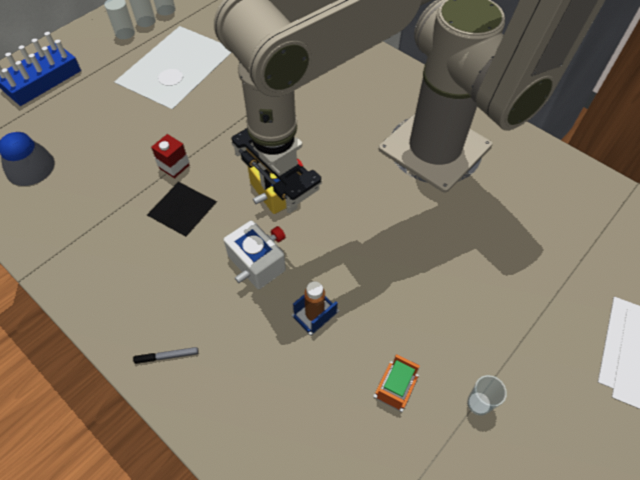

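The final view shows the bottle upright in the blue cradle (315,305) and the tub in the orange one (400,378). The knob is home at (278,234), and the beaker and carton have not moved. I'm handing the job in.

```bash
python3 -c "
from plant import robot
print(robot.close_job())"
```

```text
the job is handed in; nothing more can be done
None
```

The job is handed in at about 31 s of the 72 s limit: the knob was pulled out to its stop and later pushed fully home, the bottle stands upright in the blue cradle, the tub lies flat in the orange one, and the beaker and carton look unmoved in the final picture.

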